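Find the spacer that fits the jig's gap

TASK

The fence of the setting jig was bolted down at an unknown distance from the sprung jaw: try the three colour-gripped spacers in the gap until you find one that goes fully home on the jig's base by a light push and is nipped snugly, the jaw clearly sprung back by it, and leave it standing there, let go. One that is too thick sticks part-way, one that is too thin stands loose and leaves the jaw where it was; never force one or push hard on the jig. The other two must hang in the rack at the end, each down on its collar in any pocket, and the other tools on the bench are to be left alone.

Things in the scene. Friction and masses are not known exactly. Their poses are not given: they have to be found in the camera images.
- jig: fixed setting jig: aluminium base 110 (x) x 160 (y) x 12 mm, green fence on the +y side, sprung steel jaw on the -y side, parallel faces looking at each other along y. Origin on the bench, z up. Fence: 70 mm long in x, top 51 mm above the bench, bolted fast with its face anywhere from y = 8 to 16.6 mm. Gap between them open above and at both ends, floor 12 mm above the bench
- jaw_face (a point): point on the sprung jaw: upper end of its upright working face, 24 mm above the bench, at mid-length; at rest at jig x = 0, y = 0. From there a lead-in slope rises back 6.5 mm to -y, up to the jaw's top 37 mm above the bench. The jaw, 60 mm long in x, springs back to -y by at most 4.6 mm, to a hard stop; spring 1.5 to 3.3 N. A push of 13 N sends a fitting spacer home
- rack: fixed plywood rack 80 (x) x 200 (y) x 54 mm high, origin on the bench under its centre. Three equal pockets 42 (x) x 26 (y) mm go through its 8 mm top plate, centred at x = 0, y = -70, 0, +70 mm. A spacer hangs in a pocket by its collar, foot 8 mm above the bench
- spacer_12: spacer 12 mm thick, red collar and grip, 0.18 kg. Origin at the centre of its foot, z up. Steel blade 30 (x) x 12 (y, thickness) x 46 mm high; collar 56 (x) x 44 (y) mm from 46 to 52 mm above the foot; grip tab 26 (x) x 14 (y) mm from 52 to 90 mm. Starts hanging in one of the rack's pockets, axes parallel to the rack's
- spacer_15: spacer 15 mm thick, yellow collar and grip, 0.18 kg. Origin at the centre of its foot, z up. Steel blade 30 (x) x 15 (y, thickness) x 46 mm high; collar 56 (x) x 44 (y) mm from 46 to 52 mm above the foot; grip tab 26 (x) x 14 (y) mm from 52 to 90 mm. Starts hanging in one of the rack's pockets, axes parallel to the rack's
- spacer_18: spacer 18 mm thick, blue collar and grip, 0.18 kg. Origin at the centre of its foot, z up. Steel blade 30 (x) x 18 (y, thickness) x 46 mm high; collar 56 (x) x 44 (y) mm from 46 to 52 mm above the foot; grip tab 26 (x) x 14 (y) mm from 52 to 90 mm. Starts hanging in one of the rack's pockets, axes parallel to the rack's
- open_spanner: open-ended steel spanner, 36 x 171 x 6 mm, lying on the bench, origin under its centre; not to be disturbed
- tape: roll of black tape lying flat, 92 mm across, 19 mm high, origin under its centre; not to be disturbed
- driver: screwdriver with a yellow handle, 27 x 230 x 26 mm, lying on the bench, origin under its centre; not to be disturbed
There are look-alikes about, which are no part of the job. Leave any black or white look-alike of the spacer_18 alone.

How it is judged:
At the end, for the whole second after the job is handed in: One spacer stands in the gap at rest, foot within 2.5 mm of the base, within 20 mm of mid-jaw, lean under 0.12 rad, nipped so that the jaw is sprung back by over 0.8 mm. The other two hang at rest in rack pockets, collars within 4 mm of the plate, lean under 0.1 rad (((z of spacer_12 in the frame of jig between 0.0095 and 0.0145 m and x of spacer_12 in the frame of jig between -0.02 and 0.02 m and y of spacer_12 in the frame of jig between -0.004 and 0.014 m and angle between spacer_12's own z axis and vertical below 0.12 rad and y of jaw_face in the frame of jig below -0.0008 m and z of spacer_15 in the frame of rack between 0.005 and 0.012 m and angle between each of spacer_15, spacer_18's own z axis and vertical below 0.1 rad and x of spacer_15 in the frame of rack between -0.03 and 0.03 m and y of spacer_15 in the frame of rack between -0.09 and 0.09 m and z of spacer_18 in the frame of rack between 0.005 and 0.012 m and x of spacer_18 in the frame of rack between -0.03 and 0.03 m and y of spacer_18 in the frame of rack between -0.09 and 0.09 m) or (z of spacer_15 in the frame of jig between 0.0095 and 0.0145 m and x of spacer_15 in the frame of jig between -0.02 and 0.02 m and y of spacer_15 in the frame of jig between -0.004 and 0.014 m and angle between spacer_15's own z axis and vertical below 0.12 rad and y of jaw_face in the frame of jig below -0.0008 m and z of spacer_12 in the frame of rack between 0.005 and 0.012 m and angle between each of spacer_12, spacer_18's own z axis and vertical below 0.1 rad and x of spacer_12 in the frame of rack between -0.03 and 0.03 m and y of spacer_12 in the frame of rack between -0.09 and 0.09 m and z of spacer_18 in the frame of rack between 0.005 and 0.012 m and x of spacer_18 in the frame of rack between -0.03 and 0.03 m and y of spacer_18 in the frame of rack between -0.09 and 0.09 m) or (z of spacer_18 in the frame of jig between 0.0095 and 0.0145 m and x of spacer_18 in the frame of jig between -0.02 and 0.02 m and y of spacer_18 in the frame of jig between -0.004 and 0.014 m and angle between spacer_18's own z axis and vertical below 0.12 rad and y of jaw_face in the frame of jig below -0.0008 m and z of spacer_12 in the frame of rack between 0.005 and 0.012 m and angle between each of spacer_12, spacer_15's own z axis and vertical below 0.1 rad and x of spacer_12 in the frame of rack between -0.03 and 0.03 m and y of spacer_12 in the frame of rack between -0.09 and 0.09 m and z of spacer_15 in the frame of rack between 0.005 and 0.012 m and x of spacer_15 in the frame of rack between -0.03 and 0.03 m and y of spacer_15 in the frame of rack between -0.09 and 0.09 m)) and linear speed of each of spacer_12, spacer_15, spacer_18 below 0.01 m/s); the robot touches nothing.
It fails at once if the jig, its fence or its jaw is pressed with more than 60 N (contact force between jig and anything else above 60 N).
It fails at once if a bystander (open-ended spanner, tape roll, screwdriver) is moved by more than 30 mm (distance of any of open_spanner, tape, driver from where it was at the start of the episode above 0.03 m).
It also fails if it takes over 72 s, if anything falls off the work surface, if the arm or the gripper's body presses on something with over 40 N, if the wrist force passes 120 N, or if a joint passes its speed limit or range.

ROBOT

A 6-joint arm with a two-finger parallel gripper is mounted at the origin on a cart in front of the work surface, level with it; the furniture and walls round the work are solid. World frame = base frame: x ahead of the robot, y to its left, z up, the work surface at z = 0. Lengths are in m, angles in rad, forces in N, time in s.
With the tool pointing down it reaches from about 0.325 to 0.85 m from the base axis. Payload 4.4 kg.
Tool frame: the origin (TCP) lies at the very end of the fingers, on their centre line; the grasp point (between the pads) lies env.grip_point_offset behind it (env.grip_point_offset is the distance from the TCP to the grasp point, in m); z points along the fingers, x is the direction in which the jaws open and shut, and the axes are right-handed (so a half turn about z gives the same grasp; the last joint's range is limited). The gripper opens to 94 mm and grips with 3 to 60 N. Pads are 16 mm wide; open, the fingers measure 119 mm over their backs; the gripper's body (75 mm by 177 mm) begins 78 mm behind the grasp point.
Start: joints at [-1.429, 0.207, 1.542, -0, 1.393, -0.15], TCP at [0.166, -0.551, 0.205] pointing down, gripper open.
Joint ranges: [-2.73, 2.73], [-0.86, 2.22], [0.23, 2.46], [-1.11, 4.25], [0.08, 2.63], [-2.82, 2.82]. Speed limits (rad/s): [2.79, 2.79, 3.14, 3.14, 3.14, 3.14].

INTERFACE

Orientations are given as a unit quaternion [x, y, z, w].
In Python, from station import status, imaging, workorder, env gives the robot as it stands.
- The arm moves only by the shell command python3 -m crank 'ROWS' [OPENING] [FORCE]. ROWS is JSON, a list of rows, each a list of 6 numbers: the shift along the tool's x, y, z in m, then the turn, a rotation vector about the tool's x, y, z in degrees. In form: [[tx, ty, tz, rx, ry, rz], ...]. A call has 1 to 20 rows; each row shifts and turns the commanded pose from where the row before left it, along the tool's axes as they then stand; what a row does not reach is not made up. A row lasts 1/10 s, in which the tool goes at most 50 mm and 8.59 degrees, less where a joint would pass 70% of its speed; a pose out of reach is approached as far as the arm can. A call is refused whole if a number of a shift passes 0.05 or a number of a turn 8.59, either way. A call with a gripper value outside its range is refused whole. OPENING is the opening, from -1 (shut) to 1 (fully open), set as the call begins (- or left out, the last holds). The fingers move at their own pace and stop on an object; FORCE is the grip in N (left out, the last holds). Time passes only in rows, so rows that do not move let the fingers close. It gives the time, the measured TCP pose, the force and the opening at its end, in the units of the state.
- status.observe(): the state, without advancing time (a new reading comes with each control period).
- imaging.get_image(name): name is "scene" or "side" or "wrist"; returns the picture (480x640x3 uint8, red, green, blue); there is no depth.
- imaging.camera_model(name): a dict with "fov_y" (degrees; the focal length in pixels is half the picture's height over the tangent of half this angle, whatever the lens; pixels are square), "cx", "cy" (the principal point, pixels), "rvec" (rotation vector, rad) and "tvec" (3), from world to camera coordinates, as OpenCV has them. Camera axes: x right, y down, z forward; pixel columns grow to the right and rows downward; lengths in m; the calibration is good to about 2 mm. A picture is of the moment at which its call begins: read the wrist's pose just before it. camera_model takes no time and is no camera call; for the wrist camera it gives the pose at the moment of the call.
- workorder.hand_in(): hands the job in, once; it reports no verdict.
The state is a dict: "clock": time; "joint_pos": joint angles; "dq": joint speeds; "joint_efforts": joint torques, N m; "ee_pos": TCP position; "tool_rot": TCP orientation; "wrist_force": force on the tool from outside, world axes, zero at the start; "torque": the same for the moment, N m; "width": opening from 0.0 (shut) to 1.0 (fully open).
Only numpy, scipy, OpenCV 4.12 (cv2) and the standard library are available. Lean on these libraries where they do the work, as an engineer would, in place of code of your own. Each camera call takes 0.05 s, during which the arm holds its last target. There are 200 camera calls.

## Working session

There is one attempt and no reset: what is moved stays moved. The work goes in short steps, Python scripts to look and compute and a shell command to move; the robot and the scene stay as the last step left them, time stands still between calls to the robot, and variables do not carry over. Pictures are saved under pics/ and viewed, about 8 in all and at most 12, crops included, and the job is handed in when it is done.

```bash
ls; mkdir -p pics
cat > h.py <<'E'
import numpy as np, cv2
from scipy.spatial.transform import Rotation as R
from station import status, imaging, workorder, env
def cam(n):
    m=imaging.camera_model(n); f=240/np.tan(np.radians(m['fov_y'])/2)
    return m,f,cv2.Rodrigues(np.array(m['rvec'],float))[0],np.array(m['tvec'],float).ravel()
def ray(n,u,v,c=None):
    m,f,Rm,t=c or cam(n); d=Rm.T@np.array([(u-m['cx'])/f,(v-m['cy'])/f,1]); return -Rm.T@t,d
def onplane(n,u,v,z,c=None):
    o,d=ray(n,u,v,c); return o+d*(z-o[2])/d[2]
def proj(n,p,c=None):
    m,f,Rm,t=c or cam(n); q=Rm@np.array(p)+t; return q[:2]/q[2]*f+[m['cx'],m['cy']]
def snap(n,name):
    c=cam(n); im=imaging.get_image(n)[:,:,::-1].copy(); cv2.imwrite('pics/'+name,im); return im,c
E
python3 - <<'E'
from h import *
print({k:np.round(v,3) for k,v in status.observe().items()}, env.grip_point_offset)
a,_=snap('scene','s0.png');b,_=snap('side','d0.png');snap('wrist','w0.png')
for n in('scene','side','wrist'):print(n,imaging.camera_model(n))
E
```

```text
pics
{'clock': np.float64(0.0), 'joint_pos': array([-1.429,  0.207,  1.543, -0.   ,  1.394, -0.151]), 'dq': array([-0.001,  0.001,  0.001,  0.002, -0.   , -0.002]), 'joint_efforts': array([-0.0000e+00, -3.7088e+01, -2.8142e+01,  7.0000e-02,  3.6000e-02,
       -0.0000e+00]), 'ee_pos': array([ 0.166, -0.55 ,  0.204]), 'tool_rot': array([ 0.803, -0.596, -0.001, -0.001]), 'wrist_force': array([-0.695, -0.29 , -0.582]), 'torque': array([-0.012,  0.045,  0.015]), 'width': np.float64(1.002)} 0.0188
scene {'fov_y': 49.64871232217073, 'cx': 311.0702798983923, 'cy': 246.72863886230817, 'rvec': array([ 1.30405953, -2.27423623,  0.9154375 ]), 'tvec': array([0.30960041, 0.38423287, 0.98404611])}
side {'fov_y': 55.13181249783508, 'cx': 324.6162002607239, 'cy': 240.33873710816903, 'rvec': array([ 2.29306616, -0.36302071,  0.16768331]), 'tvec': array([-0.54296967,  0.18403332,  1.14567954])}
wrist {'fov_y': 67.45769216564346, 'cx': 311.945163561744, 'cy': 242.31944970233943, 'rvec': array([-2.33977333,  1.73696113,  0.24044082]), 'tvec': array([-0.57397146, -0.02752257,  0.39064376])}
```

View pics/s0.png

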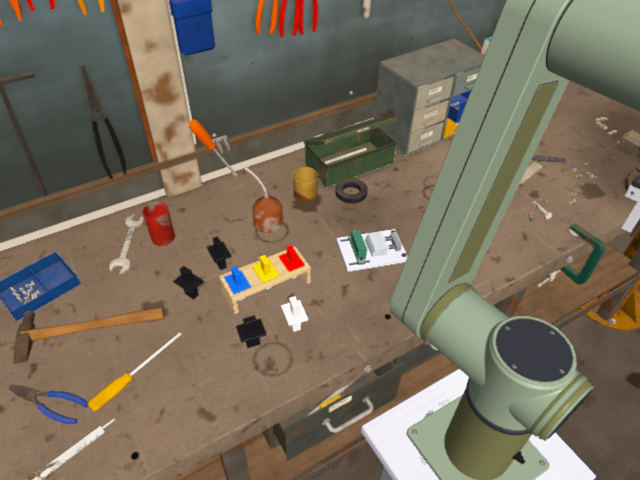

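View pics/d0.png

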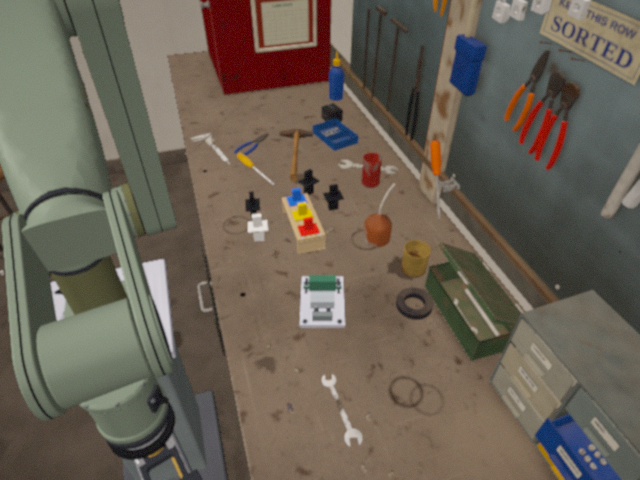

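Run:
```python
from h import *
S=cv2.imread('pics/s0.png');D=cv2.imread('pics/d0.png')
rng={'red':[((0,150,120),(8,255,255)),((172,150,120),(180,255,255))],'yel':[((22,150,150),(34,255,255))],'blu':[((100,150,120),(120,255,255))],'grn':[((70,100,40),(90,255,200))]}
roi={'scene':(180,220,420,290),'side':(270,180,360,330)}
cs={n:cam(n) for n in roi}
for k,rs in rng.items():
    P=[]
    for n,im in(('scene',S),('side',D)):
        x0,y0,x1,y1=roi[n];h=cv2.cvtColor(im[y0:y1,x0:x1],cv2.COLOR_BGR2HSV)
        m=sum(cv2.inRange(h,*r) for r in rs)
        nn,l,st,ce=cv2.connectedComponentsWithStats(m);i=1+np.argmax(st[1:,4]);u,v=ce[i]+[x0,y0]
        P.append(ray(n,u,v,cs[n]));print(k,n,u.round(),v.round(),st[i,4],onplane(n,u,v,.07,cs[n]).round(3))
    (o1,d1),(o2,d2)=P;s=np.linalg.lstsq(np.c_[d1,-d2],o2-o1,rcond=None)[0];a=o1+d1*s[0];b=o2+d2*s[1];print(((a+b)/2).round(4),np.linalg.norm(a-b).round(4))
# jig base corners in side image (white) 
h=cv2.cvtColor(D,cv2.COLOR_BGR2HSV);m=cv2.inRange(h,(0,0,185),(180,45,255))[265:335,290:355]
c=max(cv2.findContours(m,0,2)[0],key=cv2.contourArea);bx=cv2.boxPoints(cv2.minAreaRect(c))+[290,265]
for u,v in bx:print('jig',u.round(),v.round(),onplane('side',u,v,.012,cs['side']).round(3))
st=status.observe();print(R.from_quat(st['tool_rot']).as_matrix().round(3), R.from_quat(st['tool_rot']).as_matrix().T@(ray('wrist',0,0)[0]-st['ee_pos']))
b=cv2.resize(np.hstack([S[220:350,170:420]]),None,fx=3,fy=3,interpolation=2);cv2.imwrite('pics/crop.png',b)
```

```text
red scene 291.0 259.0 383 [0.545 0.094 0.07 ]
red side 308.0 227.0 255 [0.55  0.085 0.07 ]
[0.551  0.0911 0.0637] 0.0018
yel scene 265.0 269.0 413 [0.546 0.162 0.07 ]
yel side 302.0 212.0 229 [0.552 0.156 0.07 ]
[0.5518 0.1601 0.0656] 0.0029
blu scene 237.0 280.0 355 [0.55  0.231 0.07 ]
blu side 295.0 197.0 160 [0.554 0.231 0.07 ]
[0.553  0.2309 0.0693] 0.0031
grn scene 358.0 244.0 285 [ 0.507 -0.07   0.07 ]
grn side 322.0 282.0 283 [ 0.524 -0.123  0.07 ]
[ 0.5347 -0.092   0.0335] 0.0001
jig 300.0 277.0 [ 0.49  -0.037  0.012]
jig 344.0 277.0 [ 0.602 -0.073  0.012]
jig 344.0 324.0 [ 0.549 -0.218  0.012]
jig 300.0 324.0 [ 0.448 -0.186  0.012]
[[ 0.289 -0.957 -0.   ]
 [-0.957 -0.289  0.002]
 [-0.002 -0.    -1.   ]] [-9.79252916e-05 -7.90127944e-02 -1.78011196e-01]
```

View pics/crop.png

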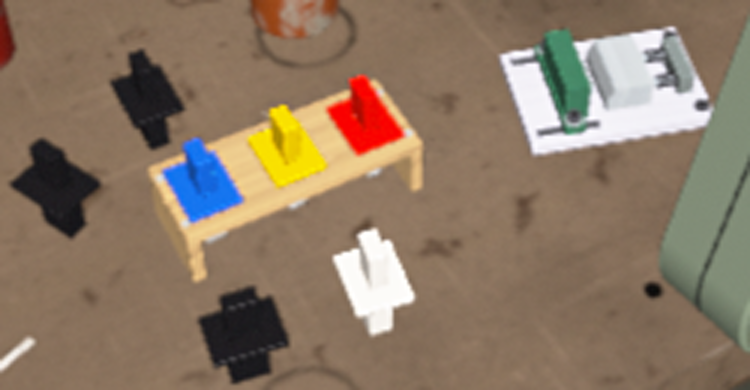

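Spacers: red (290,258), yellow (264,266), blue (235,278), all in the rack. The look-alikes to leave alone are black (220,252), (188,282), (251,331) and white (294,312). The jig is at about (372,248).

```bash
cat >> h.py <<'E'
def delta(p,ang=None):
    """shift in tool axes to world p (after-turn irrelevant: shift first), and turn about tool z so tool x has world angle ang(deg)"""
    s=status.observe();M=R.from_quat(s['tool_rot']).as_matrix();a=np.degrees(np.arctan2(M[1,0],M[0,0]))
    print('t',round(float(s['clock']),1),'tcp',s['ee_pos'].round(4),'xang',a.round(2),'w',round(float(s['width']),3),'F',s['wrist_force'].round(1),
      'shift',(M.T@(np.array(p)-s['ee_pos'])).round(4), '' if ang is None else 'turn %.2f'%(-((ang-a+180)%360-180)),'tilt',np.degrees(R.from_matrix(M.T@np.array([[0,1,0],[1,0,0],[0,0,-1.]])).as_rotvec()).round(1) if 0 else M[2].round(4))
E
python3 - <<'E'
from h import *
s=status.observe();M=R.from_quat(s['tool_rot']).as_matrix()
m,f,Rm,t=cam('wrist');print((M.T@Rm.T).round(3))
delta([.50,-.13,.16],-110)
E
```

```text
[[ 1.     0.001  0.   ]
 [-0.001  0.963  0.27 ]
 [ 0.    -0.27   0.963]]
t 0.1 tcp [ 0.1659 -0.5499  0.2046] xang -73.22 w 1.001 F [ 1.3  0.  -1. ] shift [-0.3055 -0.4411  0.0452] turn 36.78 tilt [-1.7e-03 -3.0e-04 -1.0e+00]
```

```bash
python3 -m crank '[[-0.025,-0.0385,0.0037,0,0,0],[-0.025,-0.0385,0.0037,0,0,0],[-0.025,-0.0385,0.0037,0,0,0],[-0.025,-0.0385,0.0037,0,0,0],[-0.025,-0.0385,0.0037,0,0,0],[-0.025,-0.0385,0.0037,0,0,0],[-0.025,-0.0385,0.0037,0,0,0],[-0.025,-0.0385,0.0037,0,0,0],[-0.025,-0.0385,0.0037,0,0,0],[-0.025,-0.0385,0.0037,0,0,0],[-0.025,-0.0385,0.0037,0,0,0],[-0.025,-0.0385,0.0037,0,0,0],[0,0,0,0,0,7.35],[0,0,0,0,0,7.35],[0,0,0,0,0,7.35],[0,0,0,0,0,7.35],[0,0,0,0,0,7.35],[0,0,0,0,0,0]]'
python3 - <<'E'
from h import *
delta([.522,-.13,.16],-110)
im,c=snap('wrist','w1.png')
E
```

```text
clock: 1.95
ee_pos: [0.5214, -0.1298, 0.1607]
tool_rot: [-0.574, 0.819, 0.0, -0.0]
wrist_force: [0.1, -1.1, -0.7]
width: 0.997
t 1.9 tcp [ 0.5214 -0.1298  0.1607] xang -109.95 w 0.997 F [ 0.1 -1.1 -0.7] shift [ 0.     -0.0006  0.0007] turn 0.05 tilt [-0.e+00  8.e-04 -1.e+00]
```

View pics/w1.png

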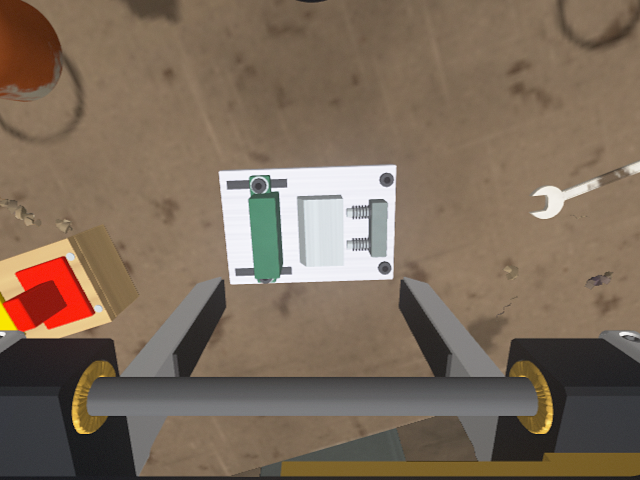

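Jig base is at (219–396, 165–284), the green fence at about (265,235), the sprung jaw at (298–343, 195–266). Enlarging the gap.

Run:
```python
from h import *
im=cv2.imread('pics/w1.png');c=cam('wrist')
h=cv2.cvtColor(im,cv2.COLOR_BGR2HSV)
m=cv2.inRange(h,(0,0,190),(180,40,255));m[:, :200]=0;m[:,420:]=0;m[:150]=0;m[300:]=0
hull=cv2.convexHull(np.vstack([q for q in cv2.findContours(m,0,2)[0] if cv2.contourArea(q)>30]))
q=cv2.approxPolyDP(hull,6,True)[:,0];W=[]
for u,v in q:W.append(onplane('wrist',u,v,.012,c));print(u,v,W[-1].round(4))
print('centre',np.mean(W,0))
g=cv2.inRange(h,(70,80,30),(90,255,220));g[:160]=0;g[300:]=0;g[:,:240]=0;g[:,300:]=0
# row profile
for v in (205,220,235,250,260): print(v,[tuple(int(z) for z in im[v,u]) for u in range(272,312,2)])
cv2.imwrite('pics/gap.png',cv2.resize(im[160:290,215:400],None,fx=4.3,fy=4.3,interpolation=cv2.INTER_CUBIC))
```

```text
396 166 [ 0.5507 -0.2195  0.012 ]
392 278 [ 0.4494 -0.1861  0.012 ]
230 283 [ 0.4978 -0.036   0.012 ]
219 171 [ 0.6    -0.0694  0.012 ]
centre [ 0.52449542 -0.12776358  0.012     ]
205 [(117, 145, 88), (118, 145, 90), (74, 79, 63), (72, 80, 58), (241, 233, 230), (249, 245, 244), (249, 244, 244), (249, 244, 244), (248, 243, 244), (248, 243, 243), (248, 243, 243), (249, 244, 244), (244, 237, 237), (160, 159, 153), (166, 163, 158), (164, 161, 157), (224, 221, 212), (227, 223, 216), (229, 226, 219), (231, 228, 222)]
220 [(119, 145, 91), (121, 147, 93), (97, 115, 79), (78, 84, 67), (136, 138, 123), (251, 246, 246), (248, 244, 243), (248, 244, 243), (247, 242, 242), (248, 243, 243), (248, 243, 243), (248, 243, 242), (250, 245, 245), (177, 174, 169), (164, 163, 157), (164, 164, 158), (199, 197, 188), (229, 226, 219), (226, 222, 217), (230, 227, 221)]
235 [(121, 148, 91), (121, 146, 90), (119, 146, 91), (80, 85, 67), (73, 79, 59), (246, 239, 238), (249, 244, 243), (248, 243, 243), (248, 243, 243), (248, 244, 243), (248, 243, 243), (249, 244, 244), (249, 244, 244), (226, 219, 215), (164, 163, 158), (163, 161, 155), (176, 174, 169), (230, 227, 221), (226, 222, 215), (229, 225, 219)]
250 [(120, 145, 90), (121, 145, 92), (122, 147, 94), (97, 111, 79), (79, 85, 67), (180, 175, 167), (249, 243, 242), (246, 239, 240), (246, 240, 240), (246, 240, 240), (245, 239, 239), (245, 239, 239), (246, 240, 240), (244, 237, 237), (159, 159, 153), (163, 161, 156), (164, 164, 157), (223, 220, 211), (228, 224, 218), (229, 225, 219)]
260 [(119, 143, 90), (118, 144, 90), (120, 145, 91), (103, 121, 83), (78, 85, 67), (91, 99, 79), (250, 245, 245), (246, 240, 239), (246, 240, 240), (246, 240, 240), (246, 240, 239), (246, 240, 240), (246, 240, 240), (249, 243, 243), (173, 170, 165), (163, 163, 156), (166, 164, 159), (217, 213, 204), (229, 227, 220), (227, 223, 217)]
```

View pics/gap.png

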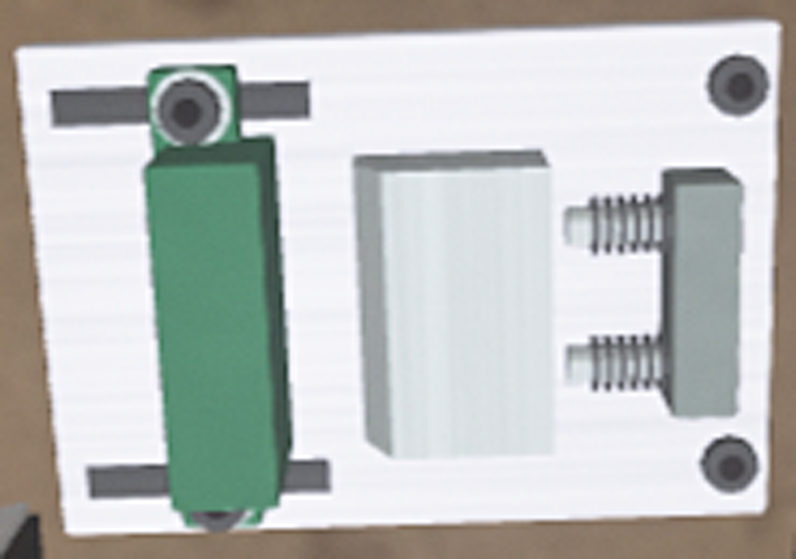

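Run:
```python
from h import *
im=cv2.imread('pics/w1.png').astype(float);c=cam('wrist')
a=np.radians(-18.1);J=np.array([[np.cos(a),-np.sin(a)],[np.sin(a),np.cos(a)]]);o=np.array([.5245,-.1278])
g=cv2.cvtColor(im.astype(np.uint8),cv2.COLOR_BGR2GRAY).astype(float)
def cross(v,lo,hi,thr,up):
    r=g[v]
    for u in range(lo,hi):
        if (r[u]<thr<=r[u+1]) if up else (r[u]>=thr>r[u+1]): return u+(thr-r[u])/(r[u+1]-r[u])
J2=lambda u,v,z:(J.T@(onplane('wrist',u,v,z,c)[:2]-o))*1000
out=[]
for v in range(206,260,3):
    top=cross(v,268,285,105,False);bot=cross(v,276,290,160,True);jf=cross(v,290,302,205,False);sl=cross(v,298,312,200,True)
    out.append(np.r_[J2(top,v,.051)[1],J2(bot,v,.012)[1],J2(jf,v,.024),J2(sl,v,.037)[1],v])
out=np.array(out)
print(out.round(1)[::3]);print(out.mean(0))
print('slopes deg',[np.degrees(np.arctan(np.polyfit(out[:,2],out[:,i],1)[0])).round(2) for i in(0,1,3,4)])
# jaw x extents: columns rows
for u in (310,320,330):
    e=np.where(np.abs(np.diff(g[185:280,u]))>12)[0]+185;print(u,e)
```

```text
[[ 26.6  26.8  22.1  10.1   3.9 206. ]
 [ 26.7  26.7  14.   10.1   3.8 215. ]
 [ 26.7  26.6   5.8  10.1   3.8 224. ]
 [ 26.4  26.7  -2.5  10.    3.7 233. ]
 [ 26.6  26.6 -11.   10.    3.7 242. ]
 [ 26.3  26.7 -19.5  10.    3.5 251. ]]
[ 26.54251261  26.67461887  -1.31022445  10.01045493   3.70337688
 231.5       ]
slopes deg [np.float64(0.29), np.float64(0.24), np.float64(0.26), np.float64(0.39)]
310 [194 195 198 199 266]
320 [194 195 198 199]
330 [194 197 198 199 265]
```

Gap ≈ 16.6 mm, so 18 (blue) should fit with about 1.4 mm of jaw travel. I go to blue.

```bash
python3 -m crank '[[-0.043,0.0114,-0.0025,0,0,0],[-0.043,0.0114,-0.0025,0,0,0],[-0.043,0.0114,-0.0025,0,0,0],[-0.043,0.0114,-0.0025,0,0,0],[-0.043,0.0114,-0.0025,0,0,0],[-0.043,0.0114,-0.0025,0,0,0],[-0.043,0.0114,-0.0025,0,0,0],[-0.043,0.0114,-0.0025,0,0,0],[0,0,0,0,0,-6.65],[0,0,0,0,0,-6.65],[0,0,0,0,0,-6.65],[0,0,0,0,0,0]]' -0.1
python3 - <<'E'
from h import *
im,c=snap('wrist','w2.png')
h=cv2.cvtColor(im,cv2.COLOR_BGR2HSV)
for k,lo,hi in(('blu',(100,120,60),(120,255,255)),('yel',(20,120,90),(34,255,255))):
    m=cv2.inRange(h,lo,hi);m[330:]=0
    nn,l,st,ce=cv2.connectedComponentsWithStats(m);i=1+np.argmax(st[1:,4]);print(k,ce[i].round(1),st[i])
    v=h[:,:,2][l==i]; t,_=cv2.threshold(v.reshape(-1,1),0,255,cv2.THRESH_OTSU);print('otsu',t,v.min(),v.max())
delta([.553,.231,.18],-90)
print('proj tab top',proj('wrist',[.553,.231,.098],c))
E
```

```text
clock: 3.2
ee_pos: [0.5533, 0.2247, 0.1808]
tool_rot: [0.708, -0.706, -0.0, 0.0]
wrist_force: [-0.1, -0.1, -0.1]
width: 0.449
blu [305.2 229.5] [ 280  198   52   64 3134]
otsu 200.0 133 255
yel [387.5 232.3] [ 360  200   57   66 3277]
otsu 216.0 161 255
t 3.2 tcp [0.5533 0.2245 0.1808] xang -90.05 w 0.449 F [ 0.   0.2 -0.7] shift [-0.0065  0.0003  0.0008] turn -0.05 tilt [ 1.e-04  5.e-04 -1.e+00]
proj tab top [303.86561633 250.13100611]
```

View pics/w2.png

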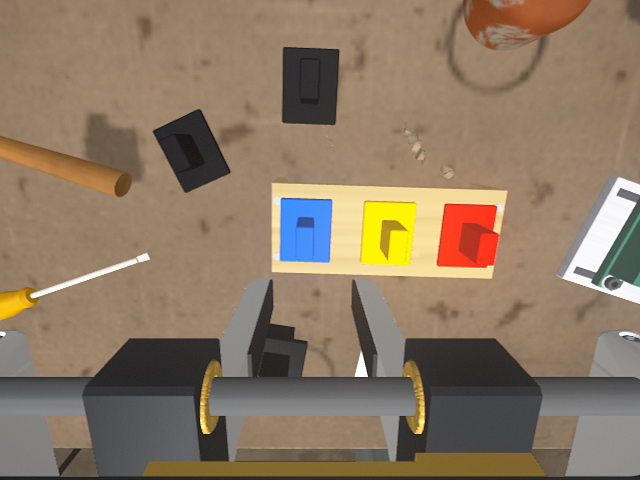

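Blue collar at (305,230), tab in its middle (305,236); yellow (387,232), red (468,236). Computing collar centre and yaw.

Run:
```python
from h import *
im=cv2.imread('pics/w2.png');c=cam('wrist')
h=cv2.cvtColor(im,cv2.COLOR_BGR2HSV)
m=cv2.inRange(h,(100,120,60),(120,255,255));m[330:]=0
q=max(cv2.findContours(m,0,2)[0],key=cv2.contourArea)
r=cv2.minAreaRect(q);print(r)
W=np.array([onplane('wrist',*p,.060,c) for p in cv2.boxPoints(r)]);print(W.round(4),W.mean(0).round(4))
# tab: darker/brighter inside
for y in(222,235,250):print(y,[int(v) for v in h[y,276:336:2,2]])
print('col305',[int(v) for v in h[196:266:2,305,2]])
# rack outline
m=cv2.inRange(h,(8,50,130),(32,150,255));m[:170]=0;m[285:]=0;m[:,:262]=0;m[:,515:]=0
m=m|cv2.inRange(h,(20,120,90),(34,255,255))&0
q=max(cv2.findContours(m,0,2)[0],key=cv2.contourArea)
for p in cv2.approxPolyDP(cv2.convexHull(q),5,True)[:,0]:print(p,onplane('wrist',*p,.054,c).round(4))
```

```text
((305.4964904785156, 229.6665802001953), (50.25992202758789, 62.96550369262695), 1.1934894323349)
[[0.5319 0.253  0.06  ]
 [0.5873 0.2505 0.06  ]
 [0.5864 0.2086 0.06  ]
 [0.5309 0.2089 0.06  ]] [0.5591 0.2302 0.06  ]
222 [250, 252, 230, 252, 251, 251, 251, 251, 251, 251, 248, 139, 146, 147, 149, 145, 149, 148, 147, 242, 251, 251, 251, 251, 251, 251, 251, 252, 238, 244]
235 [245, 248, 225, 252, 251, 251, 251, 251, 251, 252, 239, 252, 251, 251, 251, 251, 251, 251, 248, 244, 251, 251, 251, 251, 251, 251, 252, 222, 248, 245]
250 [247, 251, 227, 252, 251, 251, 251, 251, 251, 251, 245, 251, 251, 251, 251, 251, 251, 251, 244, 247, 251, 251, 251, 251, 251, 251, 252, 229, 247, 247]
col305 [246, 151, 245, 251, 251, 251, 251, 251, 251, 251, 254, 143, 147, 147, 147, 151, 246, 251, 251, 251, 251, 251, 251, 251, 251, 251, 251, 251, 251, 251, 251, 251, 253, 226, 242]
[514 170] [0.6094 0.0563 0.054 ]
[514 284] [0.5074 0.0408 0.054 ]
[273 284] [0.5075 0.2602 0.054 ]
[262 277] [0.5143 0.2699 0.054 ]
[262 170] [0.6095 0.2663 0.054 ]
```

```bash
python3 -m crank '[[-0.0055,-0.0057,0.002,0,0,1.5],[0,0,0.018,0,0,0],[0,0,0.022,0,0,0],[0,0,0.022,0,0,0],[0,0,0.022,0,0,0],[0,0,0.018,0,0,0],[0,0,0.0125,0,0,0],[0,0,0,0,0,0]]' && python3 -m crank '[[0,0,0,0,0,0],[0,0,0,0,0,0],[0,0,0,0,0,0],[0,0,0,0,0,0],[0,0,0,0,0,0],[0,0,0,0,0,0]]' -1 35
```

```text
clock: 4.05
ee_pos: [0.5575, 0.2294, 0.0623]
tool_rot: [-0.697, 0.717, 0.001, -0.002]
wrist_force: [-1.0, -0.2, 0.5]
width: 0.442
clock: 4.65
ee_pos: [0.5599, 0.2302, 0.0656]
tool_rot: [-0.698, 0.716, -0.0, 0.001]
wrist_force: [-0.2, -0.1, 4.3]
width: 0.144
```

```bash
python3 -m crank '[[0,0,-0.01,0,0,0],[0,0,-0.025,0,0,0],[0,0,-0.025,0,0,0],[0,0,-0.025,0,0,0],[0,0,-0.025,0,0,0],[0,0,-0.02,0,0,0],[0,0,0,0,0,0],[0,0,0,0,0,0]]'
python3 - <<'E'
from h import *
delta([.5294,-.1125,.195],-107.85)
im,c=snap('wrist','w3.png')
h=cv2.cvtColor(im,cv2.COLOR_BGR2HSV)
m=cv2.inRange(h,(100,120,60),(120,255,255))
q=max(cv2.findContours(m,0,2)[0],key=cv2.contourArea);r=cv2.minAreaRect(q);print(r)
s=status.observe();M=R.from_quat(s['tool_rot']).as_matrix()
for p in cv2.boxPoints(r):print(p.round(1),(M.T@(onplane('wrist',*p,s['ee_pos'][2]-.0046,c)-s['ee_pos'])).round(4))
E
```

```text
clock: 5.45
ee_pos: [0.5589, 0.2299, 0.1943]
tool_rot: [-0.698, 0.716, 0.0, -0.0]
wrist_force: [0.4, 0.6, -1.7]
width: 0.143
t 5.5 tcp [0.5589 0.2299 0.1943] xang -91.53 w 0.143 F [ 0.4  0.6 -1.7] shift [ 0.3431  0.0204 -0.0007] turn 16.32 tilt [ 0.e+00  2.e-04 -1.e+00]
((312.0, 296.5), (107.0, 80.0), 90.0)
[272. 243.] [-0.0216 -0.0278  0.0045]
[352. 243.] [ 0.0209 -0.0279  0.0045]
[352. 350.] [0.0229 0.0366 0.0047]
[272. 350.] [-0.0235  0.0366  0.0047]
```

View pics/w3.png

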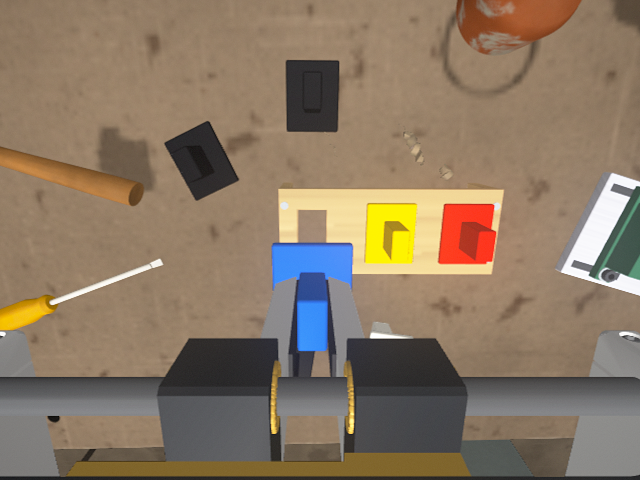

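```bash
python3 -m crank '[[0.0429,0.00255,0,0,0,0],[0.0429,0.00255,0,0,0,0],[0.0429,0.00255,0,0,0,0],[0.0429,0.00255,0,0,0,0],[0.0429,0.00255,0,0,0,0],[0.0429,0.00255,0,0,0,0],[0.0429,0.00255,0,0,0,0],[0.0429,0.00255,0,0,0,0],[0,0,0,0,0,8.15],[0,0,0,0,0,8.15],[0,0,0.03,0,0,0],[0,0,0.03,0,0,0],[0,0,0,0,0,0],[0,0,0,0,0,0]]'
python3 - <<'E'
from h import *
delta([.5293,-.1128,.12],-107.85)
im,c=snap('wrist','w4.png')
a,_=snap('scene','s4.png');b,_=snap('side','d4.png')
A=cv2.resize(a[190:290,330:430],(400,400),interpolation=2);B=cv2.resize(b[230:340,270:380],(400,400),interpolation=2)
cv2.imwrite('pics/v4.png',np.vstack([np.hstack([A,B])]))
E
```

```text
clock: 6.9
ee_pos: [0.5283, -0.112, 0.133]
tool_rot: [-0.589, 0.808, 0.002, -0.001]
wrist_force: [0.4, 0.5, -0.7]
width: 0.149
t 6.9 tcp [ 0.5283 -0.112   0.133 ] xang -107.82 w 0.149 F [ 0.4  0.5 -0.7] shift [ 0.0005 -0.0013  0.013 ] turn 0.03 tilt [-3.0e-04  4.1e-03 -1.0e+00]
```

View pics/w4.png

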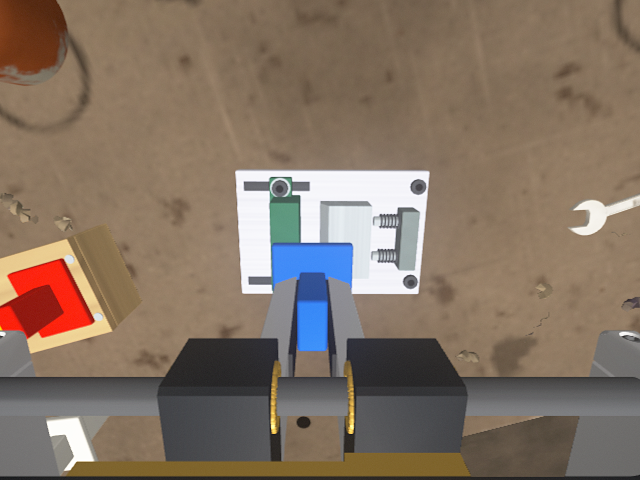

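Run:
```python
from h import *
im=cv2.imread('pics/w4.png');c=cam('wrist');s=status.observe();M=R.from_quat(s['tool_rot']).as_matrix()
g=cv2.cvtColor(im,cv2.COLOR_BGR2GRAY).astype(float)
for v in(206,214,222,230,238):
    r=g[v]
    bot=next(u+(160-r[u])/(r[u+1]-r[u]) for u in range(295,312) if r[u]<160<=r[u+1])
    jf=next(u+(205-r[u])/(r[u+1]-r[u]) for u in range(308,330) if r[u]>=205>r[u+1])
    print(v,bot.round(1),jf.round(1),[(M.T@(onplane('wrist',u,v,z,c)-s['ee_pos']))[:2].round(4)*1000 for u,z in((bot,.012),(jf,.024))])
for p in((272,243),(352,243)):print((M.T@(onplane('wrist',*p,s['ee_pos'][2]-.0046,c)-s['ee_pos'])).round(4)*1000)
```

```text
206 299.8 319.5 [array([-10.7, -26.3]), array([  5.8, -28.4])]
214 299.8 319.6 [array([-10.7, -19.4]), array([  5.9, -21.7])]
222 300.2 319.6 [array([-10.4, -12.4]), array([  6., -15.])]
230 300.2 319.4 [array([-10.5,  -5.3]), array([ 5.8, -8.3])]
238 300.2 319.4 [array([-10.6,   1.8]), array([ 5.9, -1.4])]
[-21.4 -27.3   4.7]
[ 20.9 -27.4   4.7]
```

```bash
python3 -m crank '[[0.0,-0.001,0.015,0,0,0],[0,0,0.012,0,0,0],[0,0,0.008,0,0,0],[0,0,0,0,0,0]]' && python3 -m crank '[[0,0,0.004,0,0,0],[0,0,0.004,0,0,0],[0,0,0,0,0,0]]' && python3 -m crank '[[0,0,0.004,0,0,0],[0,0,0.004,0,0,0],[0,0,0,0,0,0]]'
```

```text
clock: 7.45
ee_pos: [0.5289, -0.1122, 0.0973]
tool_rot: [-0.589, 0.808, 0.002, -0.001]
wrist_force: [-0.9, 0.8, -1.1]
width: 0.147
clock: 7.75
ee_pos: [0.5303, -0.1128, 0.0911]
tool_rot: [-0.589, 0.808, 0.0, -0.0]
wrist_force: [0.3, 0.0, -1.1]
width: 0.153
clock: 8.05
ee_pos: [0.5312, -0.1124, 0.0835]
tool_rot: [-0.589, 0.808, -0.0, 0.001]
wrist_force: [1.6, 2.1, -0.6]
width: 0.15
```

```bash
python3 -m crank '[[0,0,0.003,0,0,0],[0,0,0.003,0,0,0],[0,0,0.0,0,0,0]]' && python3 -m crank '[[0,0,0.003,0,0,0],[0,0,0.002,0,0,0],[0,0,0,0,0,0]]' && python3 -m crank '[[0,0,0.0015,0,0,0],[0,0,0.0,0,0,0]]' &&  python3 -m crank '[[0,0,0.001,0,0,0],[0,0,0.0,0,0,0]]'
```

```text
clock: 8.35
ee_pos: [0.5305, -0.1125, 0.0769]
tool_rot: [-0.589, 0.808, 0.0, 0.0]
wrist_force: [2.4, 2.5, -3.0]
width: 0.144
clock: 8.65
ee_pos: [0.5303, -0.1126, 0.0719]
tool_rot: [-0.589, 0.808, 0.0, -0.0]
wrist_force: [2.2, 1.6, -2.3]
width: 0.149
clock: 8.85
ee_pos: [0.5304, -0.1127, 0.0707]
tool_rot: [-0.589, 0.808, 0.0, -0.0]
wrist_force: [1.0, 3.1, -1.3]
width: 0.149
clock: 9.05
ee_pos: [0.5305, -0.1128, 0.07]
tool_rot: [-0.589, 0.808, 0.0, -0.0]
wrist_force: [1.8, 2.7, -0.5]
width: 0.146
```

```bash
for i in 1 2; do python3 -m crank '[[0,0,0.0008,0,0,0],[0,0,0.0,0,0,0]]' | grep -E 'ee_pos|force'; done
```

```text
ee_pos: [0.5306, -0.1129, 0.0696]
wrist_force: [0.6, 3.3, 1.0]
ee_pos: [0.5307, -0.1129, 0.0695]
wrist_force: [-1.6, 3.0, 7.1]
```

Contact at exactly the expected floor height with 7 N. Letting go and backing off.

```bash
python3 -m crank '[[0,0,0,0,0,0],[0,0,0,0,0,0],[0,0,0,0,0,0],[0,0,0,0,0,0]]' -0.2 && python3 -m crank '[[0,0,-0.015,0,0,0],[0,0,-0.025,0,0,0],[0,0,-0.025,0,0,0],[0,0,-0.025,0,0,0],[0,-0.02,-0.01,0,0,0],[0,-0.03,0,0,0,0],[0,0,0,0,0,0],[0,0,0,0,0,0]]'
python3 - <<'E'
from h import *
im,c=snap('wrist','w5.png');a,_=snap('scene','s5.png');b,_=snap('side','d5.png')
A=cv2.resize(a[195:295,320:420],(380,380),interpolation=2);B=cv2.resize(b[240:340,270:370],(380,380),interpolation=2)
C=cv2.resize(im[120:330,180:460],(507,380),interpolation=2)
cv2.imwrite('pics/v5.png',cv2.resize(np.hstack([A,B]),(760,380)));cv2.imwrite('pics/c5.png',C)
cv2.imwrite('pics/m5.png',cv2.resize(np.hstack([C,B]),(798,342)))
E
```

```text
clock: 9.85
ee_pos: [0.5305, -0.1132, 0.0682]
tool_rot: [-0.589, 0.808, -0.0, -0.0]
wrist_force: [0.8, 0.2, 0.0]
width: 0.398
clock: 10.65
ee_pos: [0.5779, -0.1282, 0.1678]
tool_rot: [-0.589, 0.808, 0.001, -0.001]
wrist_force: [-0.2, -0.2, 0.6]
width: 0.402
```

View pics/m5.png

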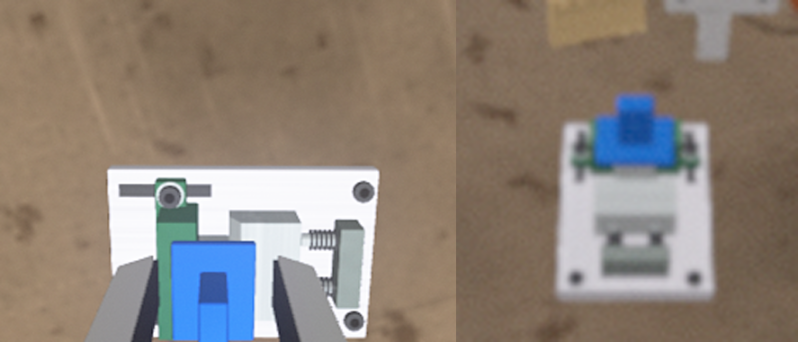

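Blue stands upright in the gap. I'll measure jaw displacement and collar height from the first viewpoint.

```bash
python3 -m crank '[[0.009,0.026,0,0,0,0],[0.009,0.027,0.007,0,0,-2.1],[0,0,0,0,0,0],[0,0,0,0,0,0]]' 0.9
python3 - <<'E'
from h import *
im,c=snap('wrist','w6.png')
im0=cv2.imread('pics/w1.png')
cv2.imwrite('pics/m6.png',cv2.resize(np.hstack([im0[155:295,210:410],im[155:295,210:410]]),(800,280),interpolation=2))
delta([.5214,-.1298,.1607],-110)
E
```

```text
clock: 11.2
ee_pos: [0.5217, -0.1288, 0.1614]
tool_rot: [-0.603, 0.797, -0.0, 0.0]
wrist_force: [0.2, 0.1, 1.0]
width: 0.702
t 11.2 tcp [ 0.5227 -0.1291  0.162 ] xang -105.75 w 0.746 F [ 0.1 -0.1 -0.8] shift [0.001  0.0011 0.0013] turn 4.25 tilt [ 0.     -0.0015 -1.    ]
```

View pics/m6.png

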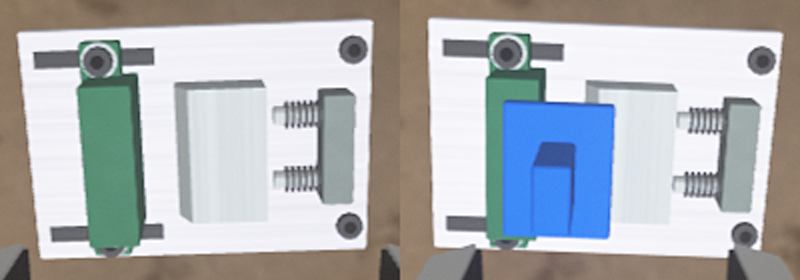

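Run:
```python
from h import *
c=cam('wrist');im1=cv2.imread('pics/w6.png');im0=cv2.imread('pics/w1.png')
for im,v,lo in((im0,230,330),(im1,232,330)):
    g=cv2.cvtColor(im,cv2.COLOR_BGR2GRAY).astype(int)
    e=[u for u in range(lo,400) if abs(g[v,u+1]-g[v,u-1])>20];print(v,e,g[v,335:350])
im=im1;h=cv2.cvtColor(im,cv2.COLOR_BGR2HSV);m=cv2.inRange(h,(100,120,60),(120,255,255))
q=max(cv2.findContours(m,0,2)[0],key=cv2.contourArea);r=cv2.minAreaRect(q);print(r)
W=np.array([onplane('wrist',*p,.064,c) for p in cv2.boxPoints(r)]);print(np.linalg.norm(W[0]-W[1]),np.linalg.norm(W[1]-W[2]))
print('centre in jig',end=' ');a=np.radians(-17.85);d=W.mean(0)[:2]-[.5245,-.1278];print(d[0]*np.cos(a)+d[1]*np.sin(a),-d[0]*np.sin(a)+d[1]*np.cos(a))
```

```text
230 [367, 368, 369, 370, 371, 372, 386, 387, 393, 394, 395] [224 223 226 226 225 225 225 223 233 241 242 242 242 242 242]
232 [368, 369, 370, 371, 372, 373, 387, 388, 394, 395, 396] [228 230 230 230 228 230 231 230 229 230 229 231 242 246 246]
((288.5, 239.0), (68.0, 55.0), 90.0)
0.042624591748841 0.056033427830839616
centre in jig 0.0017473709952196678 0.017264967191741705
```

```bash
python3 -c "
from h import *
delta([0,0,0]);print(workorder.hand_in())"
```

```text
t 11.2 tcp [ 0.5227 -0.1291  0.162 ] xang -105.75 w 0.746 F [ 0.1 -0.1 -0.8] shift [0.0176 0.5384 0.1612]  tilt [ 0.     -0.0015 -1.    ]
the job is handed in; nothing more can be done
None
```

The blue 18 mm spacer is standing in the jig gap, nipped and let go, and I handed the job in at about 11 s on the robot's clock.

I measured the gap at about 16.6 mm with the wrist camera, so I went straight to blue. I did not try red or yellow, and they stayed hanging in their pockets.

**Going in:** the highest push I read was about 7 N. The foot stopped on the base at z ≈ 12 mm.

**Final checks from the wrist camera:**
- The jaw is sprung back about 2 mm.
- The collar's apparent size matches the fully-home height (42.6 × 56.0 mm seen, 44 × 56 mm true).
- The spacer is about 2 mm off mid-jaw in x and looks upright.
- The gripper is clear of everything, and the arm never went near the look-alikes, spanner, tape or driver.

**What didn't agree or wasn't checked:**
- My last turn back to the first viewpoint went the wrong way by about 2°, so that view was about 4° off the first one. This does not affect the spacer.
- Red and yellow were last seen hanging right after I lifted blue out. I did not take another picture of the rack before handing in.

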